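# Load a stain bottle into the lane it fits

### The arm

A 6-joint arm with a two-finger parallel gripper is mounted at the origin on the work surface. World frame = base frame: x ahead of the robot, y to its left, z up, the work surface at z = 0. Lengths are in m, angles in degrees, forces in N, time in s.
With the tool pointing down it reaches from about 0.4 to 0.825 m from the base axis. Payload 7 kg.
Tool frame: the origin (TCP) lies midway between the tips of the shut fingers; the grasp point (between the pads) lies 19 mm behind it; z points along the fingers, y is the line along which they close (so a half turn about z gives the same grasp; the last joint's range is limited). The gripper opens to 88 mm and grips with 3 to 60 N. Pads are 19 mm wide; open, the fingers measure 130 mm over their backs; the gripper's body (78 mm by 193 mm) begins 47 mm behind the grasp point.
Start: joints at [-50.128, 20.546, 0.682, 0, -70.136, -16.507], TCP at [0.268, -0.62, 0.227] pointing down, gripper open.
Joint ranges: [-176.03, 176.03], [-82.01, 121.73], [-58.28, 71.71], [-173.87, 95.51], [-174.79, -0.11], [-173.66, 173.66]. Speed limits (degrees/s): [136.94, 136.94, 172.46, 180, 180, 180].

### API

Orientations are given as [roll, pitch, yaw] about the fixed x, y, z axes, in that order (R = Rz(yaw) Ry(pitch) Rx(roll)).
In Python, from plant import get_state, optics, order gives the robot as it stands. The module is installed in compiled form; this text tells all that it offers.
- The arm moves only by the tool send_rows, never from a script. Its argument "moves" is a list of rows, each an object with "slide": the shift along the tool's x, y, z as a fraction of full scale, a list of three; "turn": the turn about the tool's z as a fraction of full scale; "gripper": the opening, from 0 (shut) to 1 (fully open). A call has exactly 5 rows; each row is the pose to reach, as a shift and turn from the pose commanded when the call began, along the tool's axes at that moment; what a row does not reach only later rows make up. Full scale, the value 1, is 150 mm for a shift and 90 degrees for a turn. A row lasts 1/12 s, in which the tool goes at most 41.7 mm and 7.16 degrees, less where a joint would pass 70% of its speed; a pose out of reach is approached as far as the arm can. A call with a number of a shift or a turn outside -1 to 1 is refused whole. A call with a gripper value outside its range is refused whole. The fingers move at their own pace and stop on an object; "newtons" is the grip in N (left out, the last holds). Time passes only in rows, so rows that repeat a pose let the fingers close, or fill a call up. It gives the time, the measured TCP pose, the force, the opening and the grip force at its end, in the units of the state.
- get_state(): the state, without advancing time (a new reading comes with each control period).
- optics.capture(name): name is "side" or "top"; returns a dict with "img" (480x640x3 uint8, red, green, blue), "intrinsics" (3x3 intrinsics, pixels), "origin" and "attitude" of the camera in the world. Camera axes: x right, y down, z forward; pixel columns grow to the right and rows downward; lengths in m; the calibration is good to about 2 mm. A picture is of the moment at which its call begins. There is no depth.
- order.close_job(): hands the job in; it is judged then, once.
Trained networks look in the newest picture that a camera, given by its name, has taken for a name from the list of things; names that differ only in an ending like _2 or _b are one class to them, and where a whole thing is asked for, a point or a joint stands for the part that bears it (a point fixed in the world has none). Each returns a list of dicts, best first, with "p" (0 to 1); they miss things now and then, are a little off and sometimes report something else, mostly with a low value. They report only what shows in the picture. A call takes as long as a camera call.
- optics.look_for(camera, name): "location" ([x, y, z] in m, in world coordinates, good to about 4 mm: the middle of the surface that is visible of it).
The state is a dict: "time_s": time; "joints": joint angles; "qd": joint speeds; "joint_torque": joint torques, N m; "tcp_pos": TCP position; "eef_rot": TCP orientation; "contact_force": force on the tool from outside, world axes, zero at the start; "moment": the same for the moment, N m; "gripper_width": finger opening in m; "gripper_force": force on a finger pad.
Only numpy, scipy, OpenCV 4.12 (cv2) and the standard library are available. Lean on these libraries where they do the work, as an engineer would, in place of code of your own. Each camera call takes 0.05 s, during which the arm holds its last target. There are 200 camera calls.

### The job

The amber stain bottle lies on its side on the blue rest. Stand it upright, gently and without toppling it, on the open front part of the white reagent deck, then move it, still upright, between the guides of whichever of the two lanes it fits (one lane is too narrow for it) until it is fully home against the rear stop, and let go of it. Leave the dropper bottle, the jar and the calculator where they are.

Things in the scene. Friction and masses are not known exactly. Their poses are not given: they have to be found in the camera images.
- bottle: Amber bottle, black cap, paper label, 148 mm tall. Round body 60 mm in diameter up to 95 mm, 28 mm neck at 113 mm, cap 36 mm in diameter from 122 to 148 mm. About 0.35 kg (varies by a quarter), centre of mass about 60 mm above the base. Origin at the centre of its base, z axis from base to cap. Starts lying, its axis level, 37 mm above the bench.
- rack: White deck fixed on the bench, 260 (x) by 250 mm (y). Origin under its centre; its flat top is 40 mm above the origin, 25 to 40 mm above the bench. x runs from the front edge (facing the bottle, -130 mm) to the rear stop, a rigid 30 mm tall grey bar with its face at x = 115 mm; y away from the robot. Front part, x -130 to -10 mm, is open and flat; behind it are two lanes along x.
- deck_front (a point): Point on the deck's flat top, mid open front part (deck x = -80 mm, y = 0), axes as the deck. A 60 mm bottle stands wholly in front of the lanes with its centre at this x, at any y within 90 mm. The top is grippy (friction about 1): a bottle dragged along it while bearing on it pivots in the fingers and tips; carried a few mm clear it does not.
- far_lane (a point): Point on the deck's flat top where the bottle's base centre is when fully home in the far lane, the one farther from the robot (deck x = 85, y = 50 mm). Lane between rigid grey guides 30 mm tall; mouth 86 mm wide at deck x = -10, tapering to the lane's width at x = 20, then straight to the stop. One lane is 66 mm wide, the other 54 mm; which is which changes, unmarked.
- near_lane (a point): The same for the near lane (deck x = 85, y = -50 mm). Lane floors are the deck's flat top. In the narrow lane a standing 60 mm bottle wedges in the mouth, its centre at deck x about 0 to 10 mm, 75 mm or more short of home; in the wide lane it goes home and touches the rear stop.
- rest: Blue plastic rest fixed on the bench, 120 mm long (x), 50 mm wide: two ribs 12 mm tall, 42 mm over their outsides, on which the bottle lies along x, cap towards +x. Origin at the centre of its underside; the bottle's base is about 60 mm towards -x from it.
- dropper: Bystander: small amber dropper bottle standing on the bench, 38 mm in diameter, 85 mm tall, origin at the centre of its base.
- jar: Bystander: clear specimen jar with a white lid standing on the bench, 64 mm in diameter, 75 mm tall, origin at the centre of its base.
- calculator: Bystander: grey desk calculator lying on the bench, 150 (x) by 80 (y) by 20 mm tall, origin at the centre of its underside.

How it is judged:
By the outcome, as a careful person would: the job done as asked, in the order asked, and still so for the second after the job is handed in, with the robot touching nothing.
It also fails if it takes over 62 s, if anything falls off the work surface, if the arm or the gripper's body presses on something with over 40 N, if the wrist force passes 120 N, or if a joint passes its speed limit or range.

## Working session

There is one attempt and no reset: what is moved stays moved. The work goes in short steps, Python scripts to look and compute and a tool call to move; the robot and the scene stay as the last step left them, time stands still between calls to the robot, and variables do not carry over. Pictures are saved under pics/ and viewed, at most 10 in all, crops included, and the job is handed in when it is done.

Besides the shell and the picture viewer there is one more tool, called after "Call:" as name(argument=value, ...), one argument or row to a line, values as JSON. send_rows: Moves the arm, as the interface text tells. Shift numbers are shares of 150 mm and turn numbers shares of 90 degrees, none past 1 either way. Its arguments: {"type":"object","properties":{"moves":{"type":"array"},"newtons":{"type":"number"}},"required":["moves"]}

```bash
mkdir -p pics
python3 - <<'E'
from plant import get_state, optics
import cv2,numpy as np
s=get_state();print(s)
for c in ("top","side"):
    d=optics.capture(c);cv2.imwrite(f"pics/{c}0.png",d["img"][:,:,::-1])
    print(c,np.round(d["intrinsics"],1).tolist(),np.round(d["origin"],4),np.round(d["attitude"],4).tolist())
    for n in ["bottle","rack","deck_front","far_lane","near_lane","rest","dropper","jar","calculator"]:
        print(n,[(np.round(r["location"],4).tolist(),round(r["p"],2)) for r in optics.look_for(c,n)][:3])
E
```

```text
{'time_s': 0.0, 'joints': array([-5.01267818e+01,  2.05897017e+01,  6.32822346e-01, -2.08340008e-02,
       -7.01378343e+01, -1.65071513e+01]), 'qd': array([-0.03585927,  0.06216484,  0.00726396,  0.08379048,  0.0116418 ,
        0.10528752]), 'joint_torque': array([-1.67032135e-04, -5.82702613e+01,  2.93050861e+01,  6.99724317e+00,
        6.79077086e-03, -1.48189620e-04]), 'tcp_pos': array([ 0.26747934, -0.61918156,  0.22563281]), 'eef_rot': array([ 1.79903625e+02, -8.13602619e-03, -1.56641021e+02]), 'contact_force': array([-0.40617052, -0.29126307,  0.13990324]), 'moment': array([-0.00734998, -0.02893411,  0.01639522]), 'gripper_force': 0.0, 'gripper_width': 0.08742971961939154}
top [[480.3, 0.0, 320.5], [0.0, 480.3, 237.0], [0.0, 0.0, 1.0]] [3.4560e-01 3.0000e-04 1.0071e+00] [-166.3179, 0.3357, -87.4227]
bottle [([0.4391, 0.301, 0.0585], 0.75)]
rack [([0.5839, -0.0919, 0.0234], 0.73)]
deck_front []
far_lane [([0.5864, -0.0948, 0.0228], 0.65), ([0.4348, 0.3018, 0.059], 0.5)]
near_lane [([0.5827, -0.0857, 0.027], 0.85)]
rest [([0.4274, 0.2628, 0.0031], 0.42)]
dropper [([0.5813, -0.0875, 0.0231], 0.7), ([0.662, -0.285, 0.0568], 0.62)]
jar []
calculator [([0.6766, 0.2066, 0.0164], 0.92)]
side [[558.8, 0.0, 316.2], [0.0, 558.8, 243.8], [0.0, 0.0, 1.0]] [0.0542 0.986  0.771 ] [-122.8766, -1.0893, -153.4648]
bottle [([0.4282, 0.3252, 0.0517], 0.85)]
rack [([0.5669, -0.0612, 0.0259], 0.64)]
deck_front [([0.5698, -0.0595, 0.0251], 0.75)]
far_lane [([0.5645, -0.0565, 0.0268], 0.81)]
near_lane [([0.566, -0.0603, 0.027], 0.71)]
rest [([0.4256, 0.3278, 0.005], 0.66)]
dropper [([0.6643, -0.2843, 0.0614], 0.47), ([0.6763, 0.2225, 0.0216], 0.33)]
jar [([0.4404, -0.3464, 0.0495], 0.97)]
calculator [([0.6727, 0.2211, 0.019], 0.62), ([0.5696, -0.0595, 0.0248], 0.59)]
```

View pics/top0.png

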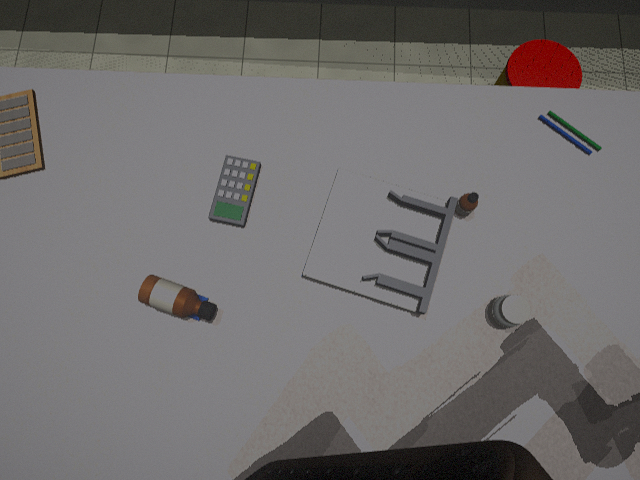

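View pics/side0.png

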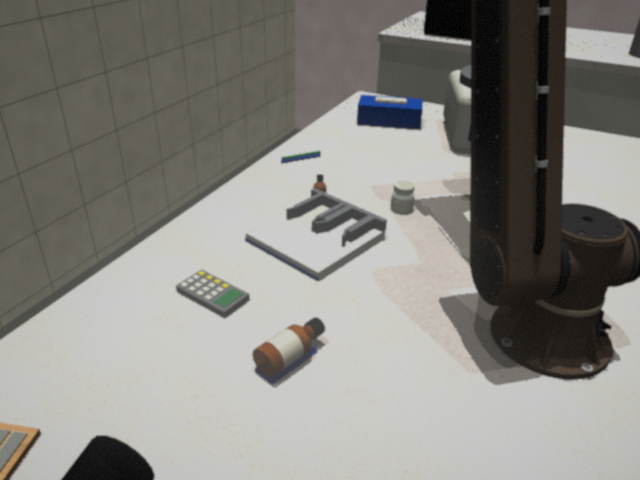

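The bottle base is at about (150,290) and its cap at (208,312) in the top view. The deck's front edge runs from (337,170) to (303,276), and the lanes open to the left. Next I rectify the deck and the bottle onto horizontal planes.

```bash
cat > h.py <<'E'
import numpy as np,cv2
from scipy.spatial.transform import Rotation as R
from plant import get_state, optics
def cam(d):
    return np.array(d["intrinsics"]),R.from_euler("xyz",d["attitude"],degrees=True).as_matrix(),np.array(d["origin"])
def proj(c,P):
    K,A,o=c;q=(np.atleast_2d(P)-o)@A@K.T;return q[:,:2]/q[:,2:]
def ray(c,uv):
    K,A,o=c;return A@np.linalg.inv(K)@np.array([*uv,1.0])
def unp(c,uv,z):
    v=ray(c,uv);return c[2]+v*(z-c[2][2])/v[2]
def tri(c1,u1,c2,u2):
    v,w=ray(c1,u1),ray(c2,u2);v/=np.linalg.norm(v);w/=np.linalg.norm(w)
    s=np.linalg.lstsq(np.c_[v,-w],c2[2]-c1[2],rcond=None)[0]
    a,b=c1[2]+s[0]*v,c2[2]+s[1]*w;return (a+b)/2,np.linalg.norm(a-b)
def rect(img,c,x0,x1,y0,y1,z,ppm):
    # image right = -y, up = +x (world), ppm px per m
    w,h=int((y1-y0)*ppm),int((x1-x0)*ppm)
    wp=np.array([[x1,y1,z],[x1,y0,z],[x0,y0,z],[x0,y1,z]])
    H=cv2.getPerspectiveTransform(proj(c,wp).astype(np.float32),np.float32([[0,0],[w,0],[w,h],[0,h]]))
    return cv2.warpPerspective(img,H,(w,h),flags=cv2.INTER_CUBIC)
E
python3 - <<'E'
from h import *
T=optics.capture("top");S=optics.capture("side");t,s=cam(T),cam(S)
for n,a,b in [("nf",(303,275),(318,270)),("ff",(337,169),(247,237)),("nr",(420,312),(385,233))]: print(n,*tri(t,a,s,b))
# bottle mask (top + side), amber pixels: axis from fit
for c,cc,nm in ((T,t,"top"),(S,s,"side")):
    i=c["img"].astype(int);m=((i[...,0]-i[...,2]>35)&(i[...,0]>60)).astype(np.uint8)
    n,l,st,ce=cv2.connectedComponentsWithStats(m)
    for k in range(1,n):
        if st[k,4]>40: print(nm,st[k],ce[k].round(1),unp(cc,ce[k],.037).round(4))
g=lambda d,c,b,z:rect(d["img"][:,:,::-1],c,*b,z,2000)
B=(.37,.49,.20,.40)
a=np.hstack([g(T,t,B,.037),g(S,s,B,.037)])
cv2.imwrite("pics/b.png",a)
D=(.39,.75,-.27,.10)
cv2.imwrite("pics/d.png",rect(T["img"][:,:,::-1],t,.41,.74,-.28,.10,.055,1600))
E
```

```text
nf [0.50146504 0.04905064 0.02918468] 0.00023289773771364115
ff [ 0.73798525 -0.0138887   0.01457818] 0.008682052871054507
nr [ 0.43375257 -0.19446354  0.01617236] 0.008243050009627838
top [ 507   39   76   50 3050] [543.8  65.4] [ 1.004  -0.4719  0.037 ]
top [  0  89  42  88 992] [ 24.1 135. ] [0.7838 0.6786 0.037 ]
top [138 275  21  26 284] [146.7 287.4] [0.4607 0.3645 0.037 ]
top [172 289  29  24 350] [184.2 301.9] [0.4348 0.285  0.037 ]
side [315 182  10   7  55] [319.6 184.8] [ 0.681  -0.3226  0.037 ]
side [287 325  26  18 250] [301.5 331.6] [0.4337 0.2587 0.037 ]
side [257 342  24  21 275] [270.  351.5] [0.4599 0.3343 0.037 ]
side [  0 422  39  58 729] [ 16.  444.7] [0.7018 0.6905 0.037 ]
```

View pics/b.png

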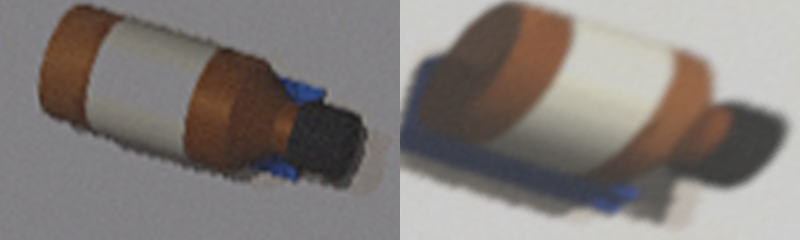

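View pics/d.png

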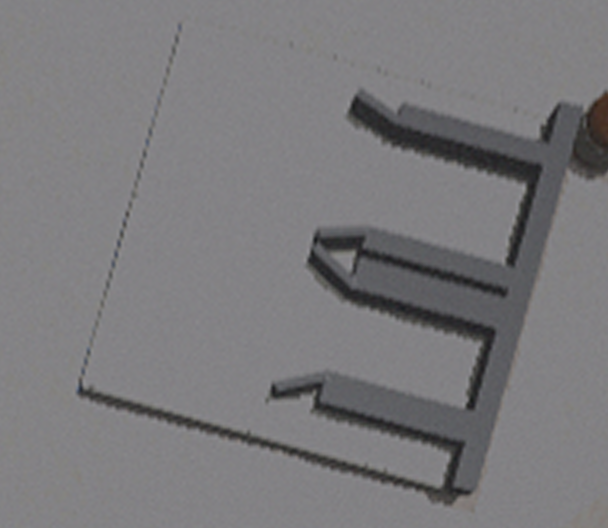

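The far lane measures about 64 mm between guide tops and the near lane about 55 mm, so the far lane is the wide one. I'll fit the deck pose and check both models with overlays.

```bash
cat > fit.py <<'E'
from h import *
from scipy.optimize import least_squares
T=optics.capture("top");S=optics.capture("side");t,s=cam(T),cam(S)
def W(p,P):
    x,y,a,h=p;c,q=np.cos(a),np.sin(a);P=np.array(P)/1000
    return np.c_[x+c*P[:,0]-q*P[:,1],y+q*P[:,0]+c*P[:,1],h-.04+P[:,2]]
M=[[-130,125,40],[-130,-125,40],[115,83,70],[115,17,70],[115,-23,70],[115,-77,70],[20,83,70],[20,17,70],[20,-23,70],[20,-77,70]]
px=[(181,23),(81,390),(541,166),(514,267),(495,327),(471,411),(398,133),(368,229),(355,292),(328,374)]
uv=np.vstack([proj(t,[.74-v/1600,.10-u/1600,.055]) for u,v in px])
sv=np.array([[247,235],[318,270]])
f=lambda p:np.r_[(proj(t,W(p,M))-uv).ravel(),(proj(s,W(p,M[:2]))-sv).ravel()]
r=least_squares(f,[.58,-.09,np.radians(-103.5),.028],loss="soft_l1")
print(r.x,np.degrees(r.x[2]),f(r.x).round(1).reshape(-1,2).tolist())
L=[[-130,125,40],[-130,-125,40],[130,-125,40],[130,125,40],[-130,125,40]]
G=[[115,125,70],[115,-125,70]],[[20,83,70],[115,83,70]],[[20,17,70],[115,17,70]],[[20,-23,70],[115,-23,70]],[[20,-77,70],[115,-77,70]]
b=np.array([.4575,.364,.037]);a=np.radians(-106.0);d=np.array([np.cos(a),np.sin(a),0]);n=np.array([-d[1],d[0],0]);z=np.array([0,0,1])
th=np.linspace(0,2*np.pi,40)[:,None]
K=8
def crop(img,c,x,y,w,h,k,draw):
    o=cv2.resize(img[y:y+h,x:x+w,::-1],None,fx=k,fy=k,interpolation=cv2.INTER_CUBIC)
    o=cv2.convertScaleAbs(o,alpha=1.5)
    for P,col in draw:
        q=((proj(c,P)-[x,y]+.5)*k).astype(np.int32);cv2.polylines(o,[q],False,col,1)
    return o
D=[(W(r.x,L),(0,255,0))]+[(W(r.x,g),(0,0,255)) for g in G]
Bt=[(b+l*d+rad*(np.cos(th)*n+np.sin(th)*z),(0,255,0)) for l,rad in ((0,.03),(.095,.03),(.122,.018),(.148,.018))]
A=crop(T["img"],t,130,262,100,75,4,Bt);B=crop(S["img"],s,240,307,100,75,4,Bt)
C=crop(T["img"],t,295,155,200,150,2,D);E=crop(S["img"],s,240,175,150,112,2.667,D)
C=cv2.resize(C,(400,300));E=cv2.resize(E,(400,300))
cv2.imwrite("pics/ov.png",np.vstack([np.hstack([A,B]),np.hstack([C,E])]))
E
python3 fit.py
```

```text
[ 0.5871212  -0.10701144 -1.83413387  0.01944026] -105.08812972299239 [[0.2, -0.8], [0.0, 0.8], [0.1, 0.3], [-0.0, 0.4], [0.7, 0.9], [1.3, 0.6], [-0.8, -1.6], [-0.0, 0.0], [-1.1, -0.5], [0.3, -0.2], [-2.9, -0.6], [0.0, 4.1]]
```

View pics/ov.png

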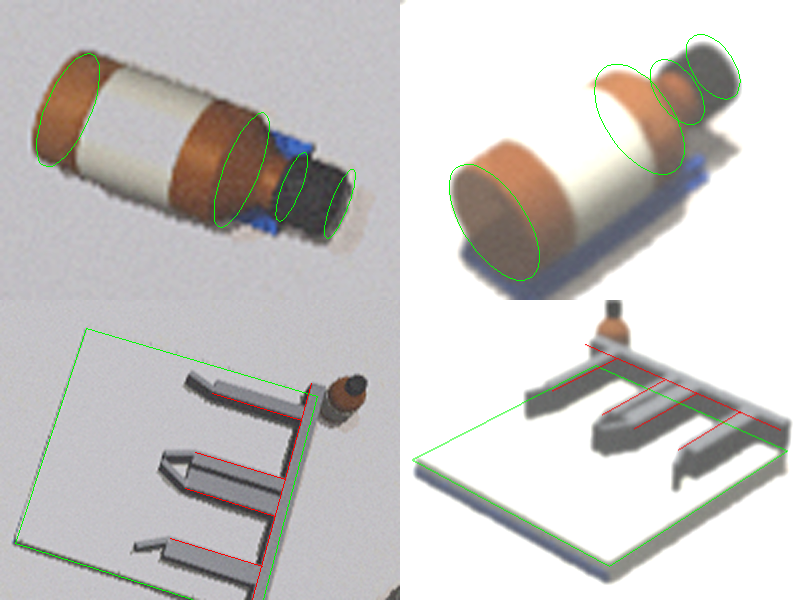

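The overlay shows the bottle model matching to within about 2 mm in both views, and the wide far lane fits the deck model. The deck top is about 20–25 mm above the bench, which I'll confirm by contact. Now I'll plan the approach.

```bash
cat > plan.py <<'E'
from h import *
def plan(wps,start=None):
    if start is None:
        s=get_state();p=np.array(s["tcp_pos"]);y=s["eef_rot"][2]
    else: p,y=np.array(start[:3]),start[3]
    for w in wps:
        Rm=(R.from_euler("z",y,degrees=True)*R.from_euler("x",180,degrees=True)).as_matrix()
        sl=Rm.T@(np.array(w[:3])-p)/.15;tu=-((w[3]-y+180)%360-180)/90
        sl,tu=sl.round(3),round(tu,3)
        print(sl.tolist(),tu,"BIG" if max(abs(sl))>1 or np.linalg.norm(sl)*150>205 or abs(tu)>.395 else "")
        p=p+Rm@sl*.15;y-=tu*90
E
python3 - <<'E'
from plan import *
plan([(.36,-.50,.23,-130),(.46,-.37,.22,-106),(.50,-.20,.20,-106),(.50,-.02,.20,-106),(.47,.15,.18,-106),(.4203,.2342,.10,-106),(.4203,.2342,.05,-106),(.4203,.2342,.018,-106)],(.268,-.62,.227,-156.64))
E
```

```text
[-0.88, 0.491, -0.02] -0.296 
[-1.093, 0.046, 0.067] -0.267 BIG
[-1.163, 0.056, 0.133] 0.0 BIG
[-1.154, 0.33, 0.0] 0.0 BIG
[-1.034, 0.504, 0.133] 0.0 BIG
[-0.449, 0.473, 0.534] 0.0 
[0.0, 0.0, 0.333] 0.0 
[0.0, 0.0, 0.213] 0.0
```

Call:
send_rows(
  moves=[
    {"slide": [-0.88, 0.49, -0.02], "turn": -0.296, "gripper": 1},
    {"slide": [-0.88, 0.49, -0.02], "turn": -0.296, "gripper": 1},
    {"slide": [-0.88, 0.49, -0.02], "turn": -0.296, "gripper": 1},
    {"slide": [-0.88, 0.49, -0.02], "turn": -0.296, "gripper": 1},
    {"slide": [-0.88, 0.49, -0.02], "turn": -0.296, "gripper": 1},
  ],
  newtons=10,
)

```text
time_s: 1.62
tcp_pos: [0.3624, -0.4967, 0.2303]
eef_rot: [-179.9, 0.0, -129.5]
contact_force: [-0.6, -0.8, -0.2]
gripper_width: 0.0876
gripper_force: 0.0
```

Call:
send_rows(
  moves=[
    {"slide": [-1, 0.05, 0.07], "turn": -0.267, "gripper": 1},
    {"slide": [-1, 0.05, 0.07], "turn": -0.267, "gripper": 1},
    {"slide": [-1, 0.05, 0.07], "turn": -0.267, "gripper": 1},
    {"slide": [-1, 0.05, 0.07], "turn": -0.267, "gripper": 1},
    {"slide": [-1, 0.05, 0.07], "turn": -0.267, "gripper": 1},
  ],
)

```text
time_s: 2.03
tcp_pos: [0.4528, -0.377, 0.2189]
eef_rot: [-180.0, 0.0, -105.6]
contact_force: [-0.5, -0.5, 0.4]
gripper_width: 0.0875
gripper_force: 0.0
```

Call:
send_rows(
  moves=[
    {"slide": [-1, 0.05, 0.1], "turn": 0, "gripper": 1},
    {"slide": [-1, 0.05, 0.1], "turn": 0, "gripper": 1},
    {"slide": [-1, 0.05, 0.1], "turn": 0, "gripper": 1},
    {"slide": [-1, 0.05, 0.1], "turn": 0, "gripper": 1},
    {"slide": [-1, 0.05, 0.1], "turn": 0, "gripper": 1},
  ],
)

```text
time_s: 2.45
tcp_pos: [0.485, -0.2305, 0.2039]
eef_rot: [-180.0, 0.0, -105.8]
contact_force: [-0.4, -0.2, -0.1]
gripper_width: 0.0877
gripper_force: 0.0
```

Call:
send_rows(
  moves=[
    {"slide": [-1, 0.3, 0], "turn": 0, "gripper": 1},
    {"slide": [-1, 0.3, 0], "turn": 0, "gripper": 1},
    {"slide": [-1, 0.3, 0], "turn": 0, "gripper": 1},
    {"slide": [-1, 0.3, 0], "turn": 0, "gripper": 1},
    {"slide": [-1, 0.3, 0], "turn": 0, "gripper": 1},
  ],
)

```text
time_s: 2.87
tcp_pos: [0.4827, -0.0738, 0.2047]
eef_rot: [-179.9, 0.1, -105.8]
contact_force: [-0.4, -0.4, 0.1]
gripper_width: 0.0875
gripper_force: 0.0
```

Run:
```python
from plan import *
s=get_state();print(s["time_s"],s["tcp_pos"],s["eef_rot"],s["joints"].round(1))
plan([(.47,.12,.18,-106),(.4203,.2342,.12,-106),(.4203,.2342,.05,-106),(.4203,.2342,.018,-106)])
```

```text
2.8667 [ 0.48267198 -0.07378146  0.20465582] [-1.79928001e+02  6.78620834e-02 -1.05818062e+02] [ 14.4   3.7 -24.2  -0.  -62.1 -30.2]
[-1.22, 0.433, 0.164] 0.002 BIG
[-0.64, 0.529, 0.4] 0.0 
[-0.0, -0.0, 0.467] 0.0 
[-0.0, -0.0, 0.213] 0.0
```

Call:
send_rows(
  moves=[
    {"slide": [-1, 0.4, 0.16], "turn": 0, "gripper": 1},
    {"slide": [-1, 0.4, 0.16], "turn": 0, "gripper": 1},
    {"slide": [-1, 0.4, 0.16], "turn": 0, "gripper": 1},
    {"slide": [-1, 0.4, 0.16], "turn": 0, "gripper": 1},
    {"slide": [-1, 0.4, 0.16], "turn": 0, "gripper": 1},
  ],
)

```text
time_s: 3.28
tcp_pos: [0.4659, 0.0876, 0.1796]
eef_rot: [-180.0, 0.0, -105.8]
contact_force: [0.2, 0.1, 0.3]
gripper_width: 0.0874
gripper_force: 0.0
```

Call:
send_rows(
  moves=[
    {"slide": [-0.86, 0.56, 0.4], "turn": 0, "gripper": 1},
    {"slide": [-0.86, 0.56, 0.4], "turn": 0, "gripper": 1},
    {"slide": [-0.86, 0.56, 0.4], "turn": 0, "gripper": 1},
    {"slide": [-0.86, 0.56, 0.4], "turn": 0, "gripper": 1},
    {"slide": [-0.86, 0.56, 0.4], "turn": 0, "gripper": 1},
  ],
)

```text
time_s: 3.7
tcp_pos: [0.4196, 0.2341, 0.1181]
eef_rot: [180.0, -0.1, -105.8]
contact_force: [0.6, -0.5, -0.2]
gripper_width: 0.0877
gripper_force: 0.0
```

Run:
```python
from plan import *
s=get_state();print(s["time_s"],s["tcp_pos"],s["eef_rot"],s["joints"].round(1))
plan([(.4203,.2342,.06,-106),(.4203,.2342,.018,-106)])
d=optics.capture("side");c=cam(d);x,y=220,230
cv2.imwrite("pics/s1.png",cv2.resize(d["img"][y:y+150,x:x+200,::-1],None,fx=4,fy=4,interpolation=cv2.INTER_CUBIC))
```

```text
3.7 [0.41957279 0.23408391 0.11805234] [ 1.79953675e+02 -7.33570732e-02 -1.05826137e+02] [ 52.7   8.2 -31.8  -0.  -50.1 -68.5]
[-0.002, -0.004, 0.387] 0.002 
[-0.0, -0.0, 0.28] -0.0
```

Call:
send_rows(
  moves=[
    {"slide": [0, 0, 0.2], "turn": 0, "gripper": 1},
    {"slide": [0, 0, 0.4], "turn": 0, "gripper": 1},
    {"slide": [0, 0, 0.54], "turn": 0, "gripper": 1},
    {"slide": [0, 0, 0.63], "turn": 0, "gripper": 1},
    {"slide": [0, 0, 0.66], "turn": 0, "gripper": 1},
  ],
)

```text
time_s: 4.17
tcp_pos: [0.4205, 0.2286, 0.0193]
eef_rot: [179.9, -0.2, -106.1]
contact_force: [-0.4, 0.5, -0.1]
gripper_width: 0.0878
gripper_force: 0.0
```

Call:
send_rows(
  moves=[
    {"slide": [0, 0, 0], "turn": 0, "gripper": 0.6},
    {"slide": [0, 0, 0], "turn": 0, "gripper": 0.5},
    {"slide": [0, 0, 0], "turn": 0, "gripper": 0.4},
    {"slide": [0, 0, 0], "turn": 0, "gripper": 0.3},
    {"slide": [0, 0, 0], "turn": 0, "gripper": 0.3},
  ],
  newtons=10,
)

```text
time_s: 4.58
tcp_pos: [0.4212, 0.2311, 0.022]
eef_rot: [-180.0, 0.1, -106.0]
contact_force: [0.0, -0.4, -0.6]
gripper_width: 0.0601
gripper_force: 0.0
```

Call:
send_rows(
  moves=[
    {"slide": [0, 0, 0], "turn": 0, "gripper": 0.2},
    {"slide": [0, 0, 0], "turn": 0, "gripper": 0.2},
    {"slide": [0, 0, 0], "turn": 0, "gripper": 0.2},
    {"slide": [0, 0, 0], "turn": 0, "gripper": 0.2},
    {"slide": [0, 0, 0], "turn": 0, "gripper": 0.2},
  ],
)

```text
time_s: 5.0
tcp_pos: [0.4197, 0.2298, 0.0208]
eef_rot: [179.9, -0.1, -106.0]
contact_force: [-5.5, -1.7, 2.1]
gripper_width: 0.036
gripper_force: 10.0
```

Call:
send_rows(
  moves=[
    {"slide": [0, 0, -0.05], "turn": 0, "gripper": 0.2},
    {"slide": [-0.005, 0, -0.1], "turn": 0, "gripper": 0.2},
    {"slide": [-0.01, 0, -0.15], "turn": 0, "gripper": 0.2},
    {"slide": [-0.015, 0, -0.19], "turn": 0, "gripper": 0.2},
    {"slide": [-0.019, 0, -0.23], "turn": 0, "gripper": 0.2},
  ],
)

```text
time_s: 5.42
tcp_pos: [0.4219, 0.234, 0.0567]
eef_rot: [-180.0, 0.1, -106.0]
contact_force: [0.8, 0.7, -1.5]
gripper_width: 0.0355
gripper_force: 10.0
```

Call:
send_rows(
  moves=[
    {"slide": [-0.01, 0, -0.045], "turn": 0, "gripper": 0.2},
    {"slide": [-0.022, 0, -0.088], "turn": 0, "gripper": 0.2},
    {"slide": [-0.037, 0, -0.13], "turn": 0, "gripper": 0.2},
    {"slide": [-0.055, 0, -0.17], "turn": 0, "gripper": 0.2},
    {"slide": [-0.075, 0, -0.205], "turn": 0, "gripper": 0.2},
  ],
)

```text
time_s: 5.83
tcp_pos: [0.4247, 0.2445, 0.087]
eef_rot: [-180.0, 0.0, -106.0]
contact_force: [0.0, 1.0, -1.9]
gripper_width: 0.0358
gripper_force: 10.0
```

```bash
cat > shot.py <<'E'
from h import *
import sys
def shot(n,x,y):
    d=optics.capture("side")
    cv2.imwrite(f"pics/{n}.png",cv2.resize(d["img"][y:y+180,x:x+240,::-1],None,fx=2.5,fy=2.5,interpolation=cv2.INTER_CUBIC))
s=get_state();print(s["time_s"],s["tcp_pos"],s["eef_rot"],s["contact_force"],s["moment"],s["gripper_width"])
shot(sys.argv[1],int(sys.argv[2]),int(sys.argv[3]))
E
python3 shot.py s2 200 230
```

```text
5.8333 [0.42467263 0.24448602 0.08701671] [-1.79995293e+02  1.27632289e-02 -1.05966415e+02] [ 0.03189232  0.97537515 -1.86203946] [0.19261982 0.13076129 0.07827674] 0.03578763310172547
```

View pics/s2.png

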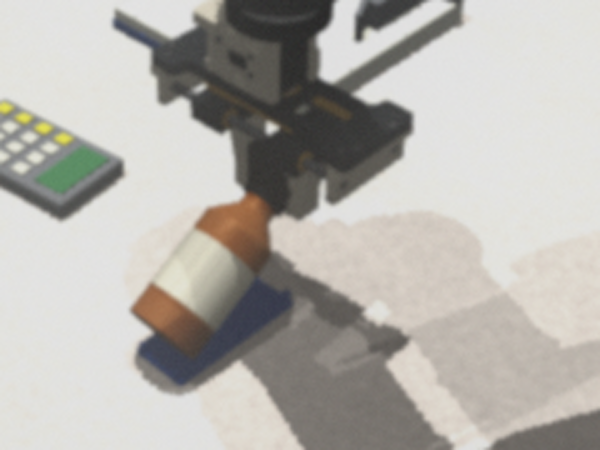

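The picture shows the bottle held by its cap (at about crop pixel (265,170)) and pivoting on its base rim at the rest. It is tilted about 35°, as planned, so I continue the arc.

Call:
send_rows(
  moves=[
    {"slide": [-0.02, 0, -0.036], "turn": 0, "gripper": 0.2},
    {"slide": [-0.043, 0, -0.07], "turn": 0, "gripper": 0.2},
    {"slide": [-0.068, 0, -0.104], "turn": 0, "gripper": 0.2},
    {"slide": [-0.095, 0, -0.135], "turn": 0, "gripper": 0.2},
    {"slide": [-0.124, 0, -0.163], "turn": 0, "gripper": 0.2},
  ],
)

```text
time_s: 6.3
tcp_pos: [0.4298, 0.2625, 0.1112]
eef_rot: [-180.0, 0.0, -106.0]
contact_force: [-0.9, -0.7, -2.3]
gripper_width: 0.0357
gripper_force: 10.0
```

Call:
send_rows(
  moves=[
    {"slide": [-0.03, 0, -0.026], "turn": 0, "gripper": 0.2},
    {"slide": [-0.062, 0, -0.051], "turn": 0, "gripper": 0.2},
    {"slide": [-0.094, 0, -0.073], "turn": 0, "gripper": 0.2},
    {"slide": [-0.127, 0, -0.093], "turn": 0, "gripper": 0.2},
    {"slide": [-0.16, 0, -0.112], "turn": 0, "gripper": 0.2},
  ],
)

```text
time_s: 6.72
tcp_pos: [0.4364, 0.2856, 0.1278]
eef_rot: [180.0, -0.0, -106.0]
contact_force: [-0.3, 0.8, -3.1]
gripper_width: 0.0359
gripper_force: 10.0
```

Call:
send_rows(
  moves=[
    {"slide": [-0.035, 0, -0.015], "turn": 0, "gripper": 0.2},
    {"slide": [-0.07, 0, -0.028], "turn": 0, "gripper": 0.2},
    {"slide": [-0.107, 0, -0.039], "turn": 0, "gripper": 0.2},
    {"slide": [-0.144, 0, -0.047], "turn": 0, "gripper": 0.2},
    {"slide": [-0.18, 0, -0.053], "turn": 0, "gripper": 0.2},
  ],
)

```text
time_s: 7.13
tcp_pos: [0.4439, 0.3116, 0.1358]
eef_rot: [-180.0, -0.0, -106.0]
contact_force: [-0.7, -0.6, 1.4]
gripper_width: 0.0353
gripper_force: 10.0
```

Call:
send_rows(
  moves=[
    {"slide": [-0.037, 0, -0.003], "turn": 0, "gripper": 0.2},
    {"slide": [-0.075, 0, -0.005], "turn": 0, "gripper": 0.2},
    {"slide": [-0.112, 0, -0.005], "turn": 0, "gripper": 0.2},
    {"slide": [-0.15, 0, -0.005], "turn": 0, "gripper": 0.2},
    {"slide": [-0.187, 0, -0.005], "turn": 0, "gripper": 0.2},
  ],
)

```text
time_s: 7.55
tcp_pos: [0.4524, 0.3395, 0.1375]
eef_rot: [-179.9, 0.1, -105.9]
contact_force: [-1.2, -0.7, 6.2]
gripper_width: 0.0358
gripper_force: 10.0
```

```bash
python3 shot.py s3 180 210
```

```text
7.55 [0.4523626  0.33947462 0.13753548] [-1.79920746e+02  1.27974674e-01 -1.05932924e+02] [-1.21198556 -0.69435406  6.17018697] [-0.04082209  0.58977624 -0.03118153] 0.035849555152686
```

View pics/s3.png

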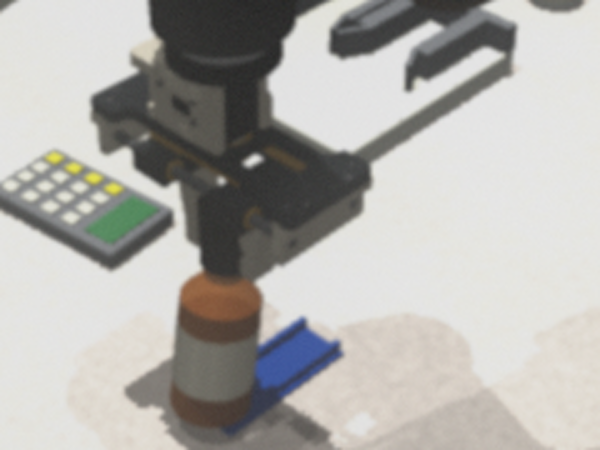

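The bottle is nearly upright, with its base around crop pixel (210,400) and leaning slightly. I'll lift it clear and measure the tilt.

Call:
send_rows(
  moves=[
    {"slide": [0.02, 0, -0.04], "turn": 0, "gripper": 0.2},
    {"slide": [0.04, 0, -0.08], "turn": 0, "gripper": 0.2},
    {"slide": [0.06, 0, -0.14], "turn": 0, "gripper": 0.2},
    {"slide": [0.06, 0, -0.2], "turn": 0, "gripper": 0.2},
    {"slide": [0.06, 0, -0.25], "turn": 0, "gripper": 0.2},
  ],
)

```text
time_s: 8.02
tcp_pos: [0.4491, 0.3293, 0.1752]
eef_rot: [-180.0, 0.0, -106.0]
contact_force: [0.5, 0.6, -2.8]
gripper_width: 0.0359
gripper_force: 10.0
```

Call:
send_rows(
  moves=[
    {"slide": [0, 0, 0], "turn": 0, "gripper": 0.2},
    {"slide": [0, 0, 0], "turn": 0, "gripper": 0.2},
    {"slide": [0, 0, 0], "turn": 0, "gripper": 0.2},
    {"slide": [0, 0, 0], "turn": 0, "gripper": 0.2},
    {"slide": [0, 0, 0], "turn": 0, "gripper": 0.2},
  ],
)

```text
time_s: 8.43
tcp_pos: [0.4488, 0.3292, 0.1732]
eef_rot: [180.0, -0.0, -106.0]
contact_force: [-0.2, -0.2, -2.7]
gripper_width: 0.0356
gripper_force: 10.0
```

```bash
cat > tilt.py <<'E'
from h import *
def tilt(verbose=True):
    """tilt deg about tool y: + = base ahead along tool x. Compares amber silhouette edge directions with the model."""
    s=get_state();g=np.array(s["tcp_pos"])+[0,0,.019];a=np.radians(s["eef_rot"][2]);tx=np.array([np.cos(a),np.sin(a),0])
    ty=np.array([-tx[1],tx[0],0]);th=np.linspace(0,2*np.pi,60)[:,None]
    for nm in ("side","top"):
        d=optics.capture(nm);c=cam(d);i=d["img"].astype(int)
        m=((i[...,0]-i[...,2]>30)&(i[...,0]>45)).astype(np.uint8)
        def hull(k,gr=.137):
            k=np.radians(k);dn=np.sin(k)*tx-np.cos(k)*np.array([0,0,1]);e=np.cos(k)*tx+np.sin(k)*np.array([0,0,1])
            P=np.vstack([g+dn*(gr-l)+.03*(np.cos(th)*e+np.sin(th)*ty) for l in (0,.095)])
            return cv2.convexHull(proj(c,P).astype(np.float32))
        h0=np.zeros(m.shape,np.uint8);cv2.fillConvexPoly(h0,hull(0).astype(np.int32),1);h0=cv2.dilate(h0,np.ones((25,25)))
        m=m&h0;pts=np.argwhere(m)[:,::-1]
        if len(pts)<60: print(nm,"few",len(pts));continue
        H=cv2.convexHull(pts.astype(np.float32))
        A=np.zeros((1920,2560),np.uint8);cv2.fillConvexPoly(A,((H+.5)*4).astype(np.int32),1)
        best=[]
        for k in np.arange(-25,26,1.):
            for gr in (.129,.133,.137,.141):
                B=np.zeros_like(A);cv2.fillConvexPoly(B,((hull(k,gr)+.5)*4).astype(np.int32),1)
                best.append(((A&B).sum()/(A|B).sum(),k,gr))
        best.sort(reverse=True);print(nm,[(round(float(q),3),k,gr) for q,k,gr in best[:4]])
    print(s["time_s"],s["tcp_pos"].round(4),s["eef_rot"].round(1),s["contact_force"].round(2),s["gripper_width"])
if __name__=="__main__": tilt()
E
python3 tilt.py
```

```text
side [(0.588, np.float64(-7.0), 0.141), (0.585, np.float64(-8.0), 0.141), (0.583, np.float64(-7.0), 0.137), (0.583, np.float64(-8.0), 0.137)]
top [(0.394, np.float64(-17.0), 0.141), (0.392, np.float64(-16.0), 0.141), (0.39, np.float64(-18.0), 0.141), (0.39, np.float64(-17.0), 0.137)]
8.4333 [0.4488 0.3292 0.1732] [ 180.   -0. -106.] [-0.22 -0.16 -2.72] 0.035610231779185056
```

```bash
sed -i '/^L=/,$d' fit.py
cat >> fit.py <<'E'
for h in (.02,.025,.03):
    g=lambda p:(proj(t,W([*p,h],M))-uv).ravel()
    q=least_squares(g,[.58,-.09,-1.83],loss="soft_l1").x
    P=W([*q,h],[[-80,50,40],[85,50,40],[20,50,40]])
    print(h,q.round(4),np.degrees(q[2]).round(2),P.round(4).tolist(),(g(q)**2).mean()**.5,proj(s,W([*q,h],M[:2])).round(1).tolist())
E
python3 fit.py
python3 - <<'E'
from plan import *
plan([(.55,.19,.23,-105),(.60,.06,.23,-105),(.655,-.01,.19,-105)])
E
```

```text
[ 0.5871212  -0.10701144 -1.83413387  0.01944026] -105.08812972299239 [[0.2, -0.8], [0.0, 0.8], [0.1, 0.3], [-0.0, 0.4], [0.7, 0.9], [1.3, 0.6], [-0.8, -1.6], [-0.0, 0.0], [-1.1, -0.5], [0.3, -0.2], [-2.9, -0.6], [0.0, 4.1]]
0.02 [ 0.5872 -0.1068 -1.8353] -105.15 [[0.6564, -0.0426, 0.02], [0.6132, -0.2019, 0.02], [0.6302, -0.1391, 0.02]] 0.6950638751267304 [[244.0, 234.2], [317.9, 273.9]]
0.025 [ 0.5861 -0.1061 -1.8358] -105.18 [[0.6553, -0.042, 0.025], [0.6121, -0.2012, 0.025], [0.6291, -0.1385, 0.025]] 0.8083101076483749 [[244.1, 232.7], [318.2, 272.4]]
0.03 [ 0.585  -0.1054 -1.8369] -105.25 [[0.6543, -0.0413, 0.03], [0.6109, -0.2005, 0.03], [0.628, -0.1378, 0.03]] 0.9553969149279079 [[244.2, 231.2], [318.4, 270.9]]
[0.708, -0.904, -0.377] -0.011 
[0.751, -0.546, 0.0] 0.0 
[0.356, -0.474, 0.267] 0.0
```

Call:
send_rows(
  moves=[
    {"slide": [0, 0, -0.05], "turn": 0, "gripper": 0.2},
    {"slide": [0.04, -0.05, -0.1], "turn": 0, "gripper": 0.2},
    {"slide": [0.12, -0.15, -0.2], "turn": 0, "gripper": 0.2},
    {"slide": [0.24, -0.3, -0.3], "turn": 0, "gripper": 0.2},
    {"slide": [0.38, -0.48, -0.38], "turn": -0.01, "gripper": 0.2},
  ],
  newtons=25,
)

```text
time_s: 9.05
tcp_pos: [0.5031, 0.2547, 0.2329]
eef_rot: [-179.9, 0.1, -104.9]
contact_force: [-0.4, 0.4, -3.1]
gripper_width: 0.0355
gripper_force: 25.0
```

Call:
send_rows(
  moves=[
    {"slide": [0.16, -0.17, 0], "turn": 0, "gripper": 0.2},
    {"slide": [0.32, -0.34, 0], "turn": 0, "gripper": 0.2},
    {"slide": [0.48, -0.5, 0], "turn": 0, "gripper": 0.2},
    {"slide": [0.64, -0.66, 0], "turn": 0, "gripper": 0.2},
    {"slide": [0.8, -0.8, 0], "turn": 0, "gripper": 0.2},
  ],
)

```text
time_s: 9.47
tcp_pos: [0.5884, 0.1056, 0.2318]
eef_rot: [-179.9, 0.0, -105.1]
contact_force: [1.0, 1.1, -2.2]
gripper_width: 0.0357
gripper_force: 25.0
```

Run:
```python
from plan import *
s=get_state();print(s["time_s"],s["tcp_pos"],s["eef_rot"][2],s["contact_force"])
plan([(.652,-.054,.19,-105.2)])
```

```text
9.4667 [0.58836075 0.10564096 0.23180716] -105.0699904335471 [ 1.0186482   1.11509201 -2.19433312]
[0.917, -0.686, 0.279] 0.001
```

Call:
send_rows(
  moves=[
    {"slide": [0.18, -0.14, 0.03], "turn": 0, "gripper": 0.2},
    {"slide": [0.36, -0.28, 0.08], "turn": 0, "gripper": 0.2},
    {"slide": [0.54, -0.42, 0.14], "turn": 0, "gripper": 0.2},
    {"slide": [0.7, -0.54, 0.2], "turn": 0, "gripper": 0.2},
    {"slide": [0.82, -0.62, 0.25], "turn": 0, "gripper": 0.2},
  ],
)

```text
time_s: 9.88
tcp_pos: [0.6458, -0.0383, 0.1934]
eef_rot: [-180.0, -0.0, -105.1]
contact_force: [-0.8, 1.5, -2.7]
gripper_width: 0.0351
gripper_force: 25.0
```

Call:
send_rows(
  moves=[
    {"slide": [0.06, -0.04, 0.05], "turn": 0, "gripper": 0.2},
    {"slide": [0.09, -0.06, 0.1], "turn": 0, "gripper": 0.2},
    {"slide": [0.1, -0.066, 0.15], "turn": 0, "gripper": 0.2},
    {"slide": [0.1, -0.066, 0.18], "turn": 0, "gripper": 0.2},
    {"slide": [0.1, -0.066, 0.19], "turn": 0, "gripper": 0.2},
  ],
)

```text
time_s: 10.3
tcp_pos: [0.6501, -0.0514, 0.1639]
eef_rot: [179.9, -0.0, -105.0]
contact_force: [-0.3, -0.5, -3.5]
gripper_width: 0.0354
gripper_force: 25.0
```

```bash
python3 tilt.py; python3 shot.py s4 170 130
```

```text
side [(0.209, np.float64(-2.0), 0.141), (0.209, np.float64(-5.0), 0.137), (0.208, np.float64(-3.0), 0.137), (0.208, np.float64(-9.0), 0.137)]
top few 17
10.3 [ 0.6501 -0.0514  0.1639] [ 179.9   -0.  -105. ] [-0.34 -0.55 -3.55] 0.03543936240841809
10.4 [ 0.65045781 -0.05121811  0.1647532 ] [ 1.79987467e+02 -3.39199364e-03 -1.04988469e+02] [ 0.12178525  0.03526011 -3.36686619] [-0.00269693  0.07761325 -0.01636109] 0.03531367322814923
```

View pics/s4.png

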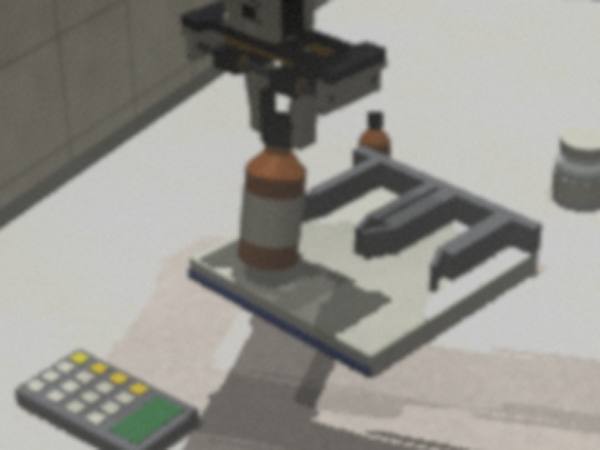

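The bottle hangs a few degrees off vertical over the open front part (base at crop (270,260)), clear of the guides. I'll lower it slowly with a lighter grip and watch for contact.

Call:
send_rows(
  moves=[
    {"slide": [0, 0, 0.03], "turn": 0, "gripper": 0.2},
    {"slide": [0, 0, 0.05], "turn": 0, "gripper": 0.2},
    {"slide": [0, 0, 0.07], "turn": 0, "gripper": 0.2},
    {"slide": [0, 0, 0.08], "turn": 0, "gripper": 0.2},
    {"slide": [0, 0, 0.085], "turn": 0, "gripper": 0.2},
  ],
  newtons=9,
)

```text
time_s: 10.87
tcp_pos: [0.6508, -0.0522, 0.1522]
eef_rot: [-180.0, -0.0, -105.0]
contact_force: [-1.2, 0.2, 3.3]
gripper_width: 0.0355
gripper_force: 9.0
```

Call:
send_rows(
  moves=[
    {"slide": [0, 0, 0.006], "turn": 0, "gripper": 0.2},
    {"slide": [0, 0, 0.012], "turn": 0, "gripper": 0.2},
    {"slide": [0, 0, 0.018], "turn": 0, "gripper": 0.2},
    {"slide": [0, 0, 0.024], "turn": 0, "gripper": 0.2},
    {"slide": [0, 0, 0.027], "turn": 0, "gripper": 0.2},
  ],
)

```text
time_s: 11.28
tcp_pos: [0.6531, -0.0523, 0.1515]
eef_rot: [-179.7, 0.1, -105.0]
contact_force: [-0.8, 2.1, 14.3]
gripper_width: 0.0359
gripper_force: 9.1
```

Call:
send_rows(
  moves=[
    {"slide": [-0.005, 0, -0.015], "turn": 0, "gripper": 0.2},
    {"slide": [-0.02, 0, -0.02], "turn": 0, "gripper": 0.2},
    {"slide": [-0.035, 0, -0.02], "turn": 0, "gripper": 0.2},
    {"slide": [-0.05, 0, -0.02], "turn": 0, "gripper": 0.2},
    {"slide": [-0.06, 0, -0.02], "turn": 0, "gripper": 0.2},
  ],
)

```text
time_s: 11.7
tcp_pos: [0.6532, -0.0432, 0.151]
eef_rot: [-180.0, -0.0, -105.1]
contact_force: [-0.9, 0.9, 2.3]
gripper_width: 0.0353
gripper_force: 9.0
```

```bash
python3 shot.py s5 190 140;python3 - <<'E'
import cv2
a=cv2.imread("pics/s5.png")[60:420,50:420];cv2.imwrite("pics/s5c.png",cv2.resize(a,None,fx=1.6,fy=1.6))
E
```

```text
11.7 [ 0.65315353 -0.04324528  0.15095594] [-1.79997923e+02 -4.34286271e-03 -1.05052122e+02] [-0.86887584  0.90547574  2.3172926 ] [0.12515038 0.30502011 0.01169633] 0.035298238687105424
```

View pics/s5c.png

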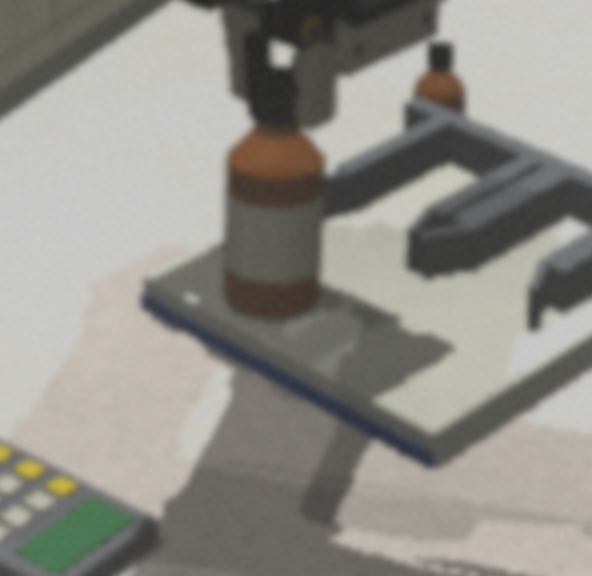

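Run:
```python
from h import *
s=cam(optics.capture("side"));k=4
for off in (-.018,-.009,0,):
    tx=np.array([-.26,-.966,0])
    q=proj(s,np.array([[.6532,-.0432,.125],np.array([.6532,-.0432,.03])+off*tx*95/137]))
    print(off,((q-[190+20,140+24])*4).round(1).tolist())
```

```text
-0.018 [[278.1, 147.1], [266.4, 288.6]]
-0.009 [[278.1, 147.1], [273.5, 284.7]]
0 [[278.1, 147.1], [280.6, 280.9]]
```

The bottle leans about 4° (its centreline runs from (275,160) to (271,300), while vertical would end at about 280). I'll finish the arc with about 9 mm back and 2 mm down.

Call:
send_rows(
  moves=[
    {"slide": [-0.012, 0, 0.003], "turn": 0, "gripper": 0.2},
    {"slide": [-0.024, 0, 0.006], "turn": 0, "gripper": 0.2},
    {"slide": [-0.036, 0, 0.009], "turn": 0, "gripper": 0.2},
    {"slide": [-0.048, 0, 0.012], "turn": 0, "gripper": 0.2},
    {"slide": [-0.058, 0, 0.013], "turn": 0, "gripper": 0.2},
  ],
)

```text
time_s: 12.22
tcp_pos: [0.6557, -0.0349, 0.1495]
eef_rot: [-180.0, 0.0, -105.1]
contact_force: [-2.0, 1.4, 4.3]
gripper_width: 0.036
gripper_force: 9.0
```

Call:
send_rows(
  moves=[
    {"slide": [0, 0, 0], "turn": 0, "gripper": 0.2},
    {"slide": [0, 0, 0], "turn": 0, "gripper": 0.2},
    {"slide": [0, 0, 0], "turn": 0, "gripper": 0.2},
    {"slide": [0, 0, 0], "turn": 0, "gripper": 0.2},
    {"slide": [0, 0, 0], "turn": 0, "gripper": 0.2},
  ],
  newtons=4,
)

```text
time_s: 12.63
tcp_pos: [0.6556, -0.0349, 0.1494]
eef_rot: [-180.0, 0.0, -105.1]
contact_force: [-0.9, 2.4, 4.9]
gripper_width: 0.0361
gripper_force: 4.0
```

Call:
send_rows(
  moves=[
    {"slide": [0, 0, 0], "turn": 0, "gripper": 0.42},
    {"slide": [0, 0, 0], "turn": 0, "gripper": 0.45},
    {"slide": [0, 0, 0], "turn": 0, "gripper": 0.5},
    {"slide": [0, 0, 0], "turn": 0, "gripper": 0.55},
    {"slide": [0, 0, 0], "turn": 0, "gripper": 0.6},
  ],
)

```text
time_s: 13.05
tcp_pos: [0.6552, -0.0352, 0.1487]
eef_rot: [180.0, -0.0, -105.1]
contact_force: [0.2, -1.1, 0.4]
gripper_width: 0.0495
gripper_force: 0.0
```

Call:
send_rows(
  moves=[
    {"slide": [0, 0, 0], "turn": 0, "gripper": 0.6},
    {"slide": [0, 0, 0], "turn": 0, "gripper": 0.6},
    {"slide": [0, 0, 0], "turn": 0, "gripper": 0.6},
    {"slide": [0, 0, 0], "turn": 0, "gripper": 0.6},
    {"slide": [0, 0, 0], "turn": 0, "gripper": 0.6},
  ],
)

```text
time_s: 13.47
tcp_pos: [0.6553, -0.0352, 0.149]
eef_rot: [-180.0, 0.0, -105.1]
contact_force: [-1.2, 0.8, -0.3]
gripper_width: 0.0524
gripper_force: 0.0
```

```bash
python3 shot.py s6 190 140;python3 - <<'E'
import cv2
a=cv2.imread("pics/s6.png")[60:420,50:420];cv2.imwrite("pics/s6c.png",cv2.resize(a,None,fx=1.6,fy=1.6))
from h import *
s=cam(optics.capture("side"))
for zz in (.025,.03,.035):
  th=np.linspace(0,2*np.pi,90)[:,None]
  o=lambda z:((proj(s,np.array([.6556,-.0349,z])+.03*np.hstack([np.cos(th),np.sin(th),0*th]))-[210,164])*4)
  a,b=o(zz),o(zz+.095);print(zz,"base low",a[:,1].max().round(),"x",a[:,0].min().round(),a[:,0].max().round(),"shoulder x",b[:,0].min().round(),b[:,0].max().round(),b[:,1].mean().round())
E
```

```text
13.4667 [ 0.65528362 -0.03515999  0.14902637] [-1.79999860e+02  8.72067076e-04 -1.05066782e+02] [-1.16996403  0.76713752 -0.27445867] [0.025405   0.07198002 0.02722735] 0.052411750312180025
0.025 base low 319.0 x 223.0 319.0 shoulder x 218.0 318.0 159.0
0.03 base low 312.0 x 222.0 319.0 shoulder x 218.0 318.0 152.0
0.035 base low 305.0 x 222.0 319.0 shoulder x 217.0 318.0 145.0
```

View pics/s6c.png

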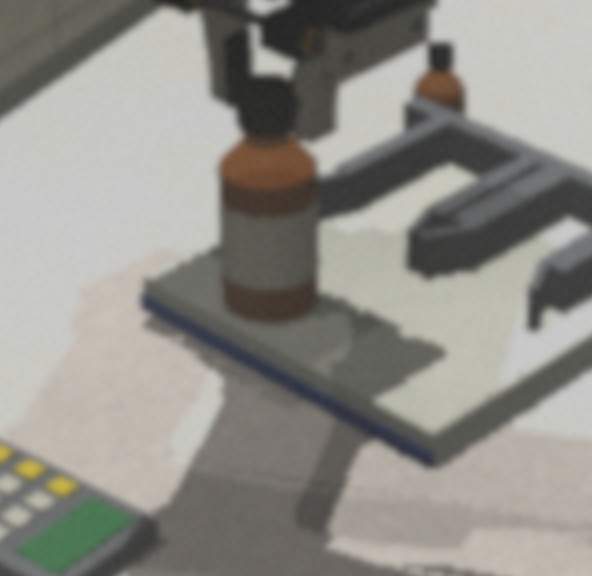

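The bottle stands upright and free on the front part, body at x 222–318 in the crop and base at y≈320, which puts the deck top near 25 mm. I'll regrip lower on the cap and firmly, then lift a few mm.

Call:
send_rows(
  moves=[
    {"slide": [0, 0, 0.02], "turn": 0, "gripper": 0.6},
    {"slide": [0, 0, 0.045], "turn": 0, "gripper": 0.6},
    {"slide": [0, 0, 0.045], "turn": 0, "gripper": 0.5},
    {"slide": [0, 0, 0.045], "turn": 0, "gripper": 0.4},
    {"slide": [0, 0, 0.045], "turn": 0, "gripper": 0.2},
  ],
  newtons=5,
)

```text
time_s: 13.98
tcp_pos: [0.6552, -0.0352, 0.1421]
eef_rot: [180.0, -0.0, -105.1]
contact_force: [0.6, 0.1, 0.8]
gripper_width: 0.0377
gripper_force: 0.3
```

Call:
send_rows(
  moves=[
    {"slide": [0, 0, 0], "turn": 0, "gripper": 0.2},
    {"slide": [0, 0, 0], "turn": 0, "gripper": 0.2},
    {"slide": [0, 0, 0], "turn": 0, "gripper": 0.2},
    {"slide": [0, 0, 0], "turn": 0, "gripper": 0.2},
    {"slide": [0, 0, 0], "turn": 0, "gripper": 0.2},
  ],
  newtons=30,
)

```text
time_s: 14.4
tcp_pos: [0.6551, -0.0352, 0.1422]
eef_rot: [180.0, -0.0, -105.1]
contact_force: [-0.6, -0.1, -0.6]
gripper_width: 0.0353
gripper_force: 30.0
```

Call:
send_rows(
  moves=[
    {"slide": [0, 0, -0.007], "turn": 0, "gripper": 0.2},
    {"slide": [0, 0, -0.014], "turn": 0, "gripper": 0.2},
    {"slide": [0, 0, -0.021], "turn": 0, "gripper": 0.2},
    {"slide": [0, 0, -0.027], "turn": 0, "gripper": 0.2},
    {"slide": [0, 0, -0.033], "turn": 0, "gripper": 0.2},
  ],
)

```text
time_s: 14.82
tcp_pos: [0.6553, -0.0351, 0.1472]
eef_rot: [180.0, 0.0, -105.1]
contact_force: [-0.7, -0.6, -2.5]
gripper_width: 0.0354
gripper_force: 30.0
```

Run:
```python
from plan import *
s=get_state();print(s["time_s"],s["tcp_pos"],s["eef_rot"],s["contact_force"],s["moment"])
z=s["tcp_pos"][2]
plan([(.6341,-.1194,z,-105.2),(.6121,-.2012,z,-105.2)])
```

```text
14.8167 [ 0.65525876 -0.03514614  0.14724181] [ 1.79994675e+02  5.95319272e-04 -1.05067754e+02] [-0.68809259 -0.60965671 -2.50193316] [-0.00146556  0.06393776 -0.04197693]
[0.579, -0.01, -0.0] 0.001 
[0.565, -0.001, -0.0] 0.0
```

Call:
send_rows(
  moves=[
    {"slide": [0.03, 0, 0], "turn": 0, "gripper": 0.2},
    {"slide": [0.09, -0.003, 0], "turn": 0, "gripper": 0.2},
    {"slide": [0.16, -0.006, 0], "turn": 0, "gripper": 0.2},
    {"slide": [0.23, -0.008, 0], "turn": 0, "gripper": 0.2},
    {"slide": [0.3, -0.01, 0], "turn": 0, "gripper": 0.2},
  ],
)

```text
time_s: 15.23
tcp_pos: [0.6446, -0.0804, 0.1472]
eef_rot: [180.0, -0.0, -105.1]
contact_force: [0.5, 0.1, -3.0]
gripper_width: 0.0354
gripper_force: 30.0
```

Call:
send_rows(
  moves=[
    {"slide": [0.06, 0, 0], "turn": 0, "gripper": 0.2},
    {"slide": [0.11, 0, 0], "turn": 0, "gripper": 0.2},
    {"slide": [0.16, 0, 0], "turn": 0, "gripper": 0.2},
    {"slide": [0.21, 0, 0], "turn": 0, "gripper": 0.2},
    {"slide": [0.25, 0, 0], "turn": 0, "gripper": 0.2},
  ],
)

```text
time_s: 15.65
tcp_pos: [0.635, -0.116, 0.1472]
eef_rot: [180.0, 0.0, -105.1]
contact_force: [-0.7, -0.6, -1.9]
gripper_width: 0.0349
gripper_force: 30.0
```

Call:
send_rows(
  moves=[
    {"slide": [0.03, 0, 0], "turn": 0, "gripper": 0.2},
    {"slide": [0.06, 0, 0], "turn": 0, "gripper": 0.2},
    {"slide": [0.09, 0, 0], "turn": 0, "gripper": 0.2},
    {"slide": [0.12, 0, 0], "turn": 0, "gripper": 0.2},
    {"slide": [0.14, 0, 0], "turn": 0, "gripper": 0.2},
  ],
)

```text
time_s: 16.07
tcp_pos: [0.6297, -0.1358, 0.1472]
eef_rot: [180.0, -0.0, -105.1]
contact_force: [-0.1, 0.8, -2.3]
gripper_width: 0.0352
gripper_force: 30.0
```

Call:
send_rows(
  moves=[
    {"slide": [0.03, 0, 0], "turn": 0, "gripper": 0.2},
    {"slide": [0.06, 0, 0], "turn": 0, "gripper": 0.2},
    {"slide": [0.09, 0, 0], "turn": 0, "gripper": 0.2},
    {"slide": [0.12, 0, 0], "turn": 0, "gripper": 0.2},
    {"slide": [0.15, 0, 0], "turn": 0, "gripper": 0.2},
  ],
)

```text
time_s: 16.48
tcp_pos: [0.6239, -0.1577, 0.1472]
eef_rot: [180.0, -0.0, -105.1]
contact_force: [0.1, 0.7, -2.5]
gripper_width: 0.0352
gripper_force: 30.0
```

Call:
send_rows(
  moves=[
    {"slide": [0.04, 0, 0], "turn": 0, "gripper": 0.2},
    {"slide": [0.08, 0, 0], "turn": 0, "gripper": 0.2},
    {"slide": [0.12, 0, 0], "turn": 0, "gripper": 0.2},
    {"slide": [0.16, 0, 0], "turn": 0, "gripper": 0.2},
    {"slide": [0.19, 0, 0], "turn": 0, "gripper": 0.2},
  ],
)

```text
time_s: 16.9
tcp_pos: [0.6163, -0.1855, 0.1472]
eef_rot: [180.0, -0.0, -105.1]
contact_force: [0.2, -0.3, -2.4]
gripper_width: 0.0352
gripper_force: 30.0
```

Run:
```python
from plan import *
s=get_state();print(s["time_s"],s["tcp_pos"],s["eef_rot"],s["contact_force"],s["moment"])
z=s["tcp_pos"][2]
plan([(.6121,-.2012,z,-105.2)])
```

```text
16.9 [ 0.61632213 -0.18552984  0.14721272] [ 1.79997986e+02 -2.61004011e-03 -1.05082683e+02] [ 0.23148222 -0.29244528 -2.36847531] [-0.00089521  0.05037518  0.0077778 ]
[0.108, -0.0, -0.0] 0.001
```

Call:
send_rows(
  moves=[
    {"slide": [0.015, 0, 0], "turn": 0, "gripper": 0.2},
    {"slide": [0.03, 0, 0], "turn": 0, "gripper": 0.2},
    {"slide": [0.045, 0, 0], "turn": 0, "gripper": 0.2},
    {"slide": [0.06, 0, 0], "turn": 0, "gripper": 0.2},
    {"slide": [0.07, 0, 0], "turn": 0, "gripper": 0.2},
  ],
)

```text
time_s: 17.32
tcp_pos: [0.6139, -0.195, 0.1472]
eef_rot: [-180.0, -0.0, -105.1]
contact_force: [0.7, -0.5, -2.7]
gripper_width: 0.035
gripper_force: 30.0
```

Call:
send_rows(
  moves=[
    {"slide": [0.006, 0, 0], "turn": 0, "gripper": 0.2},
    {"slide": [0.012, 0, 0], "turn": 0, "gripper": 0.2},
    {"slide": [0.018, 0, 0], "turn": 0, "gripper": 0.2},
    {"slide": [0.02, 0, 0], "turn": 0, "gripper": 0.2},
    {"slide": [0.02, 0, 0], "turn": 0, "gripper": 0.2},
  ],
)

```text
time_s: 17.73
tcp_pos: [0.613, -0.1978, 0.1472]
eef_rot: [180.0, -0.0, -105.1]
contact_force: [0.2, 0.1, -3.3]
gripper_width: 0.0352
gripper_force: 30.0
```

Call:
send_rows(
  moves=[
    {"slide": [0.006, 0, 0], "turn": 0, "gripper": 0.2},
    {"slide": [0.012, 0, 0], "turn": 0, "gripper": 0.2},
    {"slide": [0.015, 0, 0], "turn": 0, "gripper": 0.2},
    {"slide": [0.015, 0, 0], "turn": 0, "gripper": 0.2},
    {"slide": [0.015, 0, 0], "turn": 0, "gripper": 0.2},
  ],
)

```text
time_s: 18.15
tcp_pos: [0.6125, -0.2, 0.1472]
eef_rot: [180.0, -0.0, -105.1]
contact_force: [0.4, -0.1, -3.8]
gripper_width: 0.0354
gripper_force: 30.0
```

The contact force would be hard to sense while the bottle can pivot in the pads. I'll set it down, turn the gripper 90° so the closing line runs along the lane, regrip, and then press against the stop.

Call:
send_rows(
  moves=[
    {"slide": [0, 0, 0.01], "turn": 0, "gripper": 0.2},
    {"slide": [0, 0, 0.018], "turn": 0, "gripper": 0.2},
    {"slide": [0, 0, 0.025], "turn": 0, "gripper": 0.2},
    {"slide": [0, 0, 0.03], "turn": 0, "gripper": 0.2},
    {"slide": [0, 0, 0.034], "turn": 0, "gripper": 0.2},
  ],
)

```text
time_s: 18.57
tcp_pos: [0.6125, -0.2, 0.1422]
eef_rot: [180.0, -0.0, -105.1]
contact_force: [-1.6, 0.8, 2.1]
gripper_width: 0.0354
gripper_force: 30.0
```

Call:
send_rows(
  moves=[
    {"slide": [0, 0, 0], "turn": 0, "gripper": 0.42},
    {"slide": [0, 0, 0], "turn": 0, "gripper": 0.5},
    {"slide": [0, 0, 0], "turn": 0, "gripper": 0.6},
    {"slide": [0, 0, 0], "turn": 0, "gripper": 0.7},
    {"slide": [0, 0, 0], "turn": 0, "gripper": 0.8},
  ],
  newtons=4,
)

```text
time_s: 18.98
tcp_pos: [0.6127, -0.2, 0.1424]
eef_rot: [-180.0, 0.0, -105.1]
contact_force: [-0.0, 0.4, 0.0]
gripper_width: 0.0577
gripper_force: 0.0
```

Call:
send_rows(
  moves=[
    {"slide": [0, 0, 0], "turn": 0, "gripper": 0.8},
    {"slide": [0, 0, 0], "turn": 0, "gripper": 0.8},
    {"slide": [0, 0, 0], "turn": 0, "gripper": 0.8},
    {"slide": [0, 0, 0], "turn": 0, "gripper": 0.8},
    {"slide": [0, 0, 0], "turn": 0, "gripper": 0.8},
  ],
)

```text
time_s: 19.4
tcp_pos: [0.6125, -0.1999, 0.1421]
eef_rot: [180.0, -0.0, -105.1]
contact_force: [0.7, 0.3, -0.1]
gripper_width: 0.0701
gripper_force: 0.0
```

```bash
python3 - <<'E'
from plan import *
s=get_state();print(s["time_s"],s["tcp_pos"],s["eef_rot"],s["contact_force"],s["joints"].round(1),s["gripper_width"])
E
python3 shot.py s7 210 110
```

```text
19.4 [ 0.61247527 -0.19994652  0.14210339] [ 1.79997832e+02 -2.53469668e-03 -1.05061746e+02] [ 0.68359988  0.30895013 -0.11223085] [ -0.8  21.3  -9.8   0.  -58.9 -14.3] 0.07008953926752663
19.4 [ 0.61247527 -0.19994652  0.14210339] [ 1.79997832e+02 -2.53469668e-03 -1.05061746e+02] [ 0.68359988  0.30895013 -0.11223085] [0.01307349 0.06520126 0.00115277] 0.07008953926752663
```

View pics/s7.png

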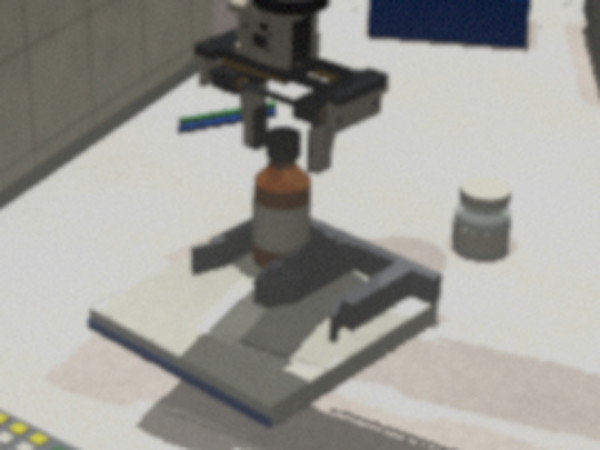

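The bottle stands upright in the far lane near the rear stop (body at (280,215)), with the fingers open and clear of it. That view took me to 11 pictures, one over the limit of 10, so I'll view no more. From here I'll rely on forces and numbers.

Call:
send_rows(
  moves=[
    {"slide": [0, 0, 0], "turn": 0.07, "gripper": 0.8},
    {"slide": [0, 0, 0], "turn": 0.14, "gripper": 0.8},
    {"slide": [0, 0, 0], "turn": 0.21, "gripper": 0.8},
    {"slide": [0, 0, 0], "turn": 0.28, "gripper": 0.8},
    {"slide": [0, 0, 0], "turn": 0.35, "gripper": 0.8},
  ],
)

```text
time_s: 19.87
tcp_pos: [0.6125, -0.2, 0.1421]
eef_rot: [180.0, -0.0, -136.9]
contact_force: [-0.4, 0.1, 0.6]
gripper_width: 0.0702
gripper_force: 0.0
```

Call:
send_rows(
  moves=[
    {"slide": [0, 0, 0], "turn": 0.07, "gripper": 0.8},
    {"slide": [0, 0, 0], "turn": 0.14, "gripper": 0.8},
    {"slide": [0, 0, 0], "turn": 0.21, "gripper": 0.8},
    {"slide": [0, 0, 0], "turn": 0.28, "gripper": 0.8},
    {"slide": [0, 0, 0], "turn": 0.35, "gripper": 0.8},
  ],
)

```text
time_s: 20.28
tcp_pos: [0.6125, -0.2, 0.1421]
eef_rot: [-180.0, 0.0, -168.4]
contact_force: [0.1, -0.3, -0.4]
gripper_width: 0.0701
gripper_force: 0.0
```

Call:
send_rows(
  moves=[
    {"slide": [0, 0, 0], "turn": 0.07, "gripper": 0.8},
    {"slide": [0, 0, 0], "turn": 0.14, "gripper": 0.8},
    {"slide": [0, 0, 0], "turn": 0.21, "gripper": 0.8},
    {"slide": [0, 0, 0], "turn": 0.28, "gripper": 0.8},
    {"slide": [0, 0, 0], "turn": 0.3, "gripper": 0.8},
  ],
)

```text
time_s: 20.7
tcp_pos: [0.6125, -0.1999, 0.1421]
eef_rot: [180.0, 0.0, 164.6]
contact_force: [0.9, -0.2, -1.6]
gripper_width: 0.07
gripper_force: 0.0
```

Call:
send_rows(
  moves=[
    {"slide": [0, 0, 0], "turn": 0, "gripper": 0.6},
    {"slide": [0, 0, 0], "turn": 0, "gripper": 0.5},
    {"slide": [0, 0, 0], "turn": 0, "gripper": 0.45},
    {"slide": [0, 0, 0], "turn": 0, "gripper": 0.4},
    {"slide": [0, 0, 0], "turn": 0, "gripper": 0.2},
  ],
  newtons=4,
)

```text
time_s: 21.12
tcp_pos: [0.6126, -0.1999, 0.1422]
eef_rot: [180.0, 0.0, 165.0]
contact_force: [-0.0, 1.2, 0.3]
gripper_width: 0.0422
gripper_force: 0.4
```

Call:
send_rows(
  moves=[
    {"slide": [0, 0, 0], "turn": 0, "gripper": 0.2},
    {"slide": [0, 0, 0], "turn": 0, "gripper": 0.2},
    {"slide": [0, 0, 0], "turn": 0, "gripper": 0.2},
    {"slide": [0, 0, 0], "turn": 0, "gripper": 0.2},
    {"slide": [0, 0, 0], "turn": 0, "gripper": 0.2},
  ],
)

```text
time_s: 21.53
tcp_pos: [0.6126, -0.1999, 0.1422]
eef_rot: [180.0, 0.0, 164.9]
contact_force: [-0.3, 1.3, 1.0]
gripper_width: 0.0366
gripper_force: 4.0
```

Run:
```python
from plan import *
s=get_state();print(s["time_s"],s["tcp_pos"],s["eef_rot"],s["contact_force"],s["moment"],s["joints"].round(1),s["gripper_width"])
```

```text
21.5333 [ 0.61260726 -0.19986808  0.14221332] [1.79992594e+02 1.49270872e-02 1.64940750e+02] [-0.27786968  1.28749991  1.03574035] [ 0.59065449 -0.18950304  0.01640422] [  -0.8   21.2   -9.8   -0.   -58.9 -104.3] 0.03661055042314362
```

Call:
send_rows(
  moves=[
    {"slide": [0, 0, -0.005], "turn": 0, "gripper": 0.2},
    {"slide": [0, 0, -0.01], "turn": 0, "gripper": 0.2},
    {"slide": [0, 0, -0.015], "turn": 0, "gripper": 0.2},
    {"slide": [0, 0, -0.02], "turn": 0, "gripper": 0.2},
    {"slide": [0, 0, -0.025], "turn": 0, "gripper": 0.2},
  ],
  newtons=30,
)

```text
time_s: 21.95
tcp_pos: [0.6122, -0.2, 0.1457]
eef_rot: [-180.0, -0.0, 164.9]
contact_force: [0.3, 0.5, -3.6]
gripper_width: 0.0353
gripper_force: 30.0
```

Call:
send_rows(
  moves=[
    {"slide": [0, 0, 0], "turn": 0, "gripper": 0.2},
    {"slide": [0, 0, 0], "turn": 0, "gripper": 0.2},
    {"slide": [0, 0, 0], "turn": 0, "gripper": 0.2},
    {"slide": [0, 0, 0], "turn": 0, "gripper": 0.2},
    {"slide": [0, 0, 0], "turn": 0, "gripper": 0.2},
  ],
)

```text
time_s: 22.37
tcp_pos: [0.6124, -0.2, 0.1458]
eef_rot: [-180.0, -0.0, 164.9]
contact_force: [-0.2, -0.5, -2.8]
gripper_width: 0.0358
gripper_force: 30.0
```

Call:
send_rows(
  moves=[
    {"slide": [0, -0.006, 0], "turn": 0, "gripper": 0.2},
    {"slide": [0, -0.01, 0], "turn": 0, "gripper": 0.2},
    {"slide": [0, -0.01, 0], "turn": 0, "gripper": 0.2},
    {"slide": [0, -0.01, 0], "turn": 0, "gripper": 0.2},
    {"slide": [0, -0.01, 0], "turn": 0, "gripper": 0.2},
  ],
)

```text
time_s: 22.78
tcp_pos: [0.6121, -0.2014, 0.1459]
eef_rot: [180.0, 0.0, 164.9]
contact_force: [0.2, 0.2, -2.4]
gripper_width: 0.0357
gripper_force: 30.0
```

Run:
```python
from plan import *
s=get_state();print(s["time_s"],s["tcp_pos"],s["eef_rot"],s["contact_force"],s["moment"],s["gripper_width"])
```

```text
22.7833 [ 0.61207489 -0.20141721  0.14586386] [1.79998656e+02 1.56022095e-04 1.64929936e+02] [ 0.19072402  0.16723844 -2.40728263] [-0.01130004 -0.10367971 -0.02909147] 0.03567173442102418
```

No contact yet, so I step on in small increments until the stop pushes back.

Call:
send_rows(
  moves=[
    {"slide": [0, -0.005, 0], "turn": 0, "gripper": 0.2},
    {"slide": [0, -0.01, 0], "turn": 0, "gripper": 0.2},
    {"slide": [0, -0.01, 0], "turn": 0, "gripper": 0.2},
    {"slide": [0, -0.01, 0], "turn": 0, "gripper": 0.2},
    {"slide": [0, -0.01, 0], "turn": 0, "gripper": 0.2},
  ],
)

```text
time_s: 23.2
tcp_pos: [0.6117, -0.2029, 0.1459]
eef_rot: [180.0, 0.0, 164.9]
contact_force: [0.9, 0.3, -2.8]
gripper_width: 0.0359
gripper_force: 30.0
```

Call:
send_rows(
  moves=[
    {"slide": [0, -0.005, 0], "turn": 0, "gripper": 0.2},
    {"slide": [0, -0.01, 0], "turn": 0, "gripper": 0.2},
    {"slide": [0, -0.01, 0], "turn": 0, "gripper": 0.2},
    {"slide": [0, -0.01, 0], "turn": 0, "gripper": 0.2},
    {"slide": [0, -0.01, 0], "turn": 0, "gripper": 0.2},
  ],
)

```text
time_s: 23.62
tcp_pos: [0.6113, -0.2043, 0.1459]
eef_rot: [180.0, -0.0, 164.9]
contact_force: [-0.2, -0.1, -3.2]
gripper_width: 0.0353
gripper_force: 30.0
```

Call:
send_rows(
  moves=[
    {"slide": [0, -0.005, 0], "turn": 0, "gripper": 0.2},
    {"slide": [0, -0.01, 0], "turn": 0, "gripper": 0.2},
    {"slide": [0, -0.01, 0], "turn": 0, "gripper": 0.2},
    {"slide": [0, -0.01, 0], "turn": 0, "gripper": 0.2},
    {"slide": [0, -0.01, 0], "turn": 0, "gripper": 0.2},
  ],
)

```text
time_s: 24.03
tcp_pos: [0.6109, -0.2057, 0.1459]
eef_rot: [180.0, 0.0, 164.9]
contact_force: [-0.1, -0.1, -3.0]
gripper_width: 0.0356
gripper_force: 30.0
```

Call:
send_rows(
  moves=[
    {"slide": [0, -0.005, 0], "turn": 0, "gripper": 0.2},
    {"slide": [0, -0.01, 0], "turn": 0, "gripper": 0.2},
    {"slide": [0, -0.01, 0], "turn": 0, "gripper": 0.2},
    {"slide": [0, -0.01, 0], "turn": 0, "gripper": 0.2},
    {"slide": [0, -0.01, 0], "turn": 0, "gripper": 0.2},
  ],
)

```text
time_s: 24.45
tcp_pos: [0.6108, -0.2068, 0.146]
eef_rot: [180.0, 0.0, 164.9]
contact_force: [1.4, 3.5, -1.6]
gripper_width: 0.0359
gripper_force: 30.0
```

Run:
```python
from plan import *
s=get_state();print(s["time_s"],s["tcp_pos"],s["contact_force"],s["moment"],s["gripper_width"])
```

```text
24.45 [ 0.61083591 -0.20678735  0.14597115] [ 1.41138675  3.4525313  -1.55269504] [ 1.882582   -0.46983169 -0.03088419] 0.03586387873699111
```

The stop is pushing back along the lane with about 3.7 N, so the bottle is home. I'll lower, release and retreat upward.

Call:
send_rows(
  moves=[
    {"slide": [0, 0, 0.008], "turn": 0, "gripper": 0.2},
    {"slide": [0, 0, 0.014], "turn": 0, "gripper": 0.2},
    {"slide": [0, 0, 0.02], "turn": 0, "gripper": 0.2},
    {"slide": [0, 0, 0.025], "turn": 0, "gripper": 0.2},
    {"slide": [0, 0, 0.027], "turn": 0, "gripper": 0.2},
  ],
)

```text
time_s: 24.87
tcp_pos: [0.6112, -0.2069, 0.1423]
eef_rot: [180.0, 0.1, 165.0]
contact_force: [0.7, 5.8, 2.9]
gripper_width: 0.0353
gripper_force: 30.0
```

Call:
send_rows(
  moves=[
    {"slide": [0, 0, 0], "turn": 0, "gripper": 0.2},
    {"slide": [0, 0, 0], "turn": 0, "gripper": 0.41},
    {"slide": [0, 0, 0], "turn": 0, "gripper": 0.45},
    {"slide": [0, 0, 0], "turn": 0, "gripper": 0.5},
    {"slide": [0, 0, 0], "turn": 0, "gripper": 0.6},
  ],
  newtons=4,
)

```text
time_s: 25.28
tcp_pos: [0.61, -0.2076, 0.1416]
eef_rot: [-180.0, -0.0, 164.9]
contact_force: [0.7, 0.7, 0.3]
gripper_width: 0.046
gripper_force: 0.2
```

Call:
send_rows(
  moves=[
    {"slide": [0, 0, 0], "turn": 0, "gripper": 0.8},
    {"slide": [0, 0, 0], "turn": 0, "gripper": 0.8},
    {"slide": [0, 0, 0], "turn": 0, "gripper": 0.8},
    {"slide": [0, 0, 0], "turn": 0, "gripper": 0.8},
    {"slide": [0, 0, 0], "turn": 0, "gripper": 0.8},
  ],
)

```text
time_s: 25.7
tcp_pos: [0.6105, -0.2073, 0.1418]
eef_rot: [-180.0, -0.0, 164.9]
contact_force: [0.2, 0.3, -0.3]
gripper_width: 0.0696
gripper_force: 0.0
```

Call:
send_rows(
  moves=[
    {"slide": [0, 0, -0.06], "turn": 0, "gripper": 0.8},
    {"slide": [0, 0, -0.15], "turn": 0, "gripper": 0.8},
    {"slide": [0, 0, -0.3], "turn": 0, "gripper": 0.8},
    {"slide": [0, 0, -0.5], "turn": 0, "gripper": 0.8},
    {"slide": [0, 0, -0.7], "turn": 0, "gripper": 0.8},
  ],
)

```text
time_s: 26.12
tcp_pos: [0.61, -0.2072, 0.2482]
eef_rot: [-180.0, -0.1, 164.9]
contact_force: [0.5, 1.1, -0.5]
gripper_width: 0.0697
gripper_force: 0.0
```

Call:
send_rows(
  moves=[
    {"slide": [0.25, 0, -0.1], "turn": 0, "gripper": 0.8},
    {"slide": [0.5, 0, -0.1], "turn": 0, "gripper": 0.8},
    {"slide": [0.75, 0, -0.1], "turn": 0, "gripper": 0.8},
    {"slide": [0.95, 0, -0.1], "turn": 0, "gripper": 0.8},
    {"slide": [1, 0, -0.1], "turn": 0, "gripper": 0.8},
  ],
)

```text
time_s: 26.53
tcp_pos: [0.4619, -0.1676, 0.2633]
eef_rot: [179.9, 0.1, 164.9]
contact_force: [-0.3, 0.8, -1.4]
gripper_width: 0.0704
gripper_force: 0.0
```

Run:
```python
from h import *
s=get_state();print(s["time_s"],s["tcp_pos"],s["contact_force"])
cs={}
for c in ("top","side"):
    d=optics.capture(c);cs[c]=cam(d);i=d["img"].astype(int)
    for n in ("bottle","dropper","jar","calculator"):
        print(c,n,[(np.round(r["location"],4).tolist(),round(r["p"],2)) for r in optics.look_for(c,n)][:2])
    C=np.array([.6105,-.2065]);th=np.linspace(0,2*np.pi,60)[:,None];o=np.hstack([np.cos(th),np.sin(th),0*th])
    m=((i[...,0]-i[...,2]>25)&(i[...,0]>40)).astype(np.uint8)
    n,l,st,ce=cv2.connectedComponentsWithStats(m)
    print("amber",[(st[k].tolist(),ce[k].round(1).tolist()) for k in range(1,n) if st[k,4]>15])
    for z,r in ((.025,.03),(.12,.03),(.173,.018)):
        q=proj(cs[c],np.array([*C,z])+r*o);print(z,q.min(0).round(1),q.max(0).round(1))
    # dark cap centroid near the predicted cap
    q=proj(cs[c],[*C,.160])[0].astype(int);w=i[q[1]-22:q[1]+22,q[0]-22:q[0]+22].max(2)<60
    print("cap pred",q,"dark centroid",np.argwhere(w).mean(0)[::-1]+q-22,w.sum())
```

```text
26.5333 [ 0.46190513 -0.16758842  0.26333567] [-0.32996689  0.82503997 -1.40005391]
top bottle []
top dropper []
top jar [([0.4292, -0.3688, 0.0743], 0.86), ([0.4598, -0.1539, 0.0281], 0.5)]
top calculator []
amber [([494, 38, 89, 51, 3289], [541.6, 66.2]), ([0, 89, 43, 89, 1257], [22.7, 134.6]), ([545, 125, 25, 11, 68], [556.6, 128.4]), ([570, 125, 23, 6, 53], [581.4, 127.1]), ([592, 128, 13, 6, 26], [597.7, 130.7]), ([619, 141, 20, 20, 61], [627.9, 150.8]), ([521, 149, 7, 7, 17], [524.2, 151.1]), ([517, 156, 7, 12, 23], [519.9, 161.0]), ([371, 162, 17, 85, 695], [378.4, 203.0]), ([512, 167, 58, 86, 454], [529.8, 214.1]), ([224, 173, 147, 307, 19972], [303.1, 317.1]), ([260, 174, 9, 6, 18], [264.4, 176.9]), ([390, 175, 116, 64, 4519], [444.8, 205.8]), ([373, 203, 4, 7, 16], [374.2, 206.2]), ([625, 232, 10, 12, 31], [630.3, 237.6]), ([255, 272, 5, 9, 21], [256.9, 276.1]), ([254, 289, 8, 13, 28], [257.5, 293.9]), ([252, 304, 10, 11, 28], [255.8, 309.0]), ([247, 383, 10, 7, 19], [251.4, 386.1]), ([242, 386, 6, 7, 16], [245.0, 388.6]), ([242, 395, 5, 7, 16], [244.4, 397.7]), ([240, 403,
[... 293 characters left out ...]
232.1]
0.173 [433.9 199.4] [453.8 218.4]
cap pred [442 210] dark centroid [nan nan] 0
side bottle [([0.5996, -0.1841, 0.1048], 0.55)]
side dropper []
side jar [([0.4418, -0.3455, 0.051], 0.82)]
side calculator []
amber [([314, 175, 22, 12, 206], [324.3, 180.7]), ([198, 270, 8, 6, 33], [201.3, 272.8]), ([206, 275, 7, 5, 29], [209.0, 276.9]), ([213, 279, 9, 5, 33], [217.0, 281.0]), ([221, 283, 9, 5, 32], [224.9, 285.1]), ([0, 422, 39, 58, 788], [16.1, 444.9])]
0.025 [312.8 206.2] [335.  217.2]
0.12 [313.4 174.9] [336.3 185.1]
0.173 [318.4 158.3] [332.4 164.2]
cap pred [325 165] dark centroid [324.71851852 167.0962963 ] 135<stdin>:16: RuntimeWarning: Mean of empty slice.
  ret = um.true_divide(
```

```bash
python3 -c "
from plant import order
print(order.close_job())"
```

```text
the job is handed in; nothing more can be done
None
```

The bottle was stood upright on the front of the deck, carried into the far (wide) lane until the rear stop pushed back, then released upright and handed in at about 27 s; I viewed 11 pictures, one over the limit of 10.

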